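# Wedge two heat sinks tight in the clamping jig

### The job

Two heat sinks lie loose in the clamping jig. Turn the jig's knob in small steps until the pointer on the sliding stop stands on the red set mark and let go of it; then take the orange wedge out of its block and push it down as far as it will go, broad faces along the heat sinks, into the one end gap that is then wide enough for it, so that both heat sinks are pressed tight and flush, flat on the bed, in one row between the stops with the pointer still on the mark. Finish while still gripping the wedge and keeping it pushed down, and leave the circuit board and the pen where they lie.

Things in the scene. Friction and masses are not known exactly. Their poses are not given: they have to be found in the camera images.
- jig: Fixed clamping jig, dark bed 118 x 186 mm, bed top at z = 10 mm. Origin at bench level under the middle of the clamping space; x runs along the gaps (roughly away from the robot), y left along the row of heat sinks, z up. Steel stops right (fixed) and left (sliding), lips 5 mm high at x = -44.5 and 44.5 mm; grey knob housing at x -20..20, y 84..120, top z = 44 mm.
- fixed_stop: Steel stop at the right of the jig, rigid, 84 (x) x 12 (y) x 32 mm, top 42 mm above the bench; origin on the bed under its middle, 51.5 mm right of the jig's origin.
- sliding_stop: Equal steel stop at the left of the jig, with rack bar and pointer; the knob moves it along the jig's y and it stays where the knob leaves it (about 35 N would shift it). Origin on the bed under its middle.
- fixed_face (a point): Middle of the fixed stop's top inner edge, at y = -45.5, z = 42 mm in the jig's frame.
- sliding_face (a point): Middle of the sliding stop's top inner edge. With the pointer on the mark it is 91 mm from the fixed face, 13 mm more than both heat sinks together.
- pointer (a point): End of the black needle (1.6 mm wide) that moves with the sliding stop over the white scale (ticks 2 mm apart) at the front left of the jig.
- set_mark (a point): Middle of the red set mark, a line 3 mm wide on the white scale. The pointer is on it when both have the same y in the jig's frame. At the start the pointer stands 4 to 9 mm to its left (+y).
- knob: Black fluted round knob, 34 mm across, 22 mm high, upright axis 102 mm left of the jig's origin; origin at its underside, 48 mm above the bench. Clockwise from above moves stop and pointer to the right (-y), 4 mm per rad; range 3.5 rad, the mark 2.5 rad clockwise from the open end. Stiff (about 0.15 N m); stays where left.
- knob_grip (a point): On the knob's axis, 62 mm above the bench (8 mm below its top).
- wide_sink: Wider aluminium heat sink, fins down, loose on the bed: 80 (x) x 48 (y) x 32 mm, top 42 mm above the bench; origin at the centre of its underside. The sinks lie side by side in either order. With the pointer on the mark the gap at one end of the row is 8 to 11 mm wide; the other end gap and the joint between them are under 3 mm.
- narrow_sink: Narrower aluminium heat sink, fins down, loose on the bed: 80 (x) x 30 (y) x 32 mm; origin at the centre of its underside.
- wedge: Loose orange wedge, 70 g, standing tip down in its block: 60 mm long (x), both broad faces tapering from 4.5 mm thick (y) at the bottom to 17.5 mm at 36 mm up; flange 62 x 20 mm at 36 to 41 mm; grip bar 36 (x) x 12 (y) mm from 41 to 71 mm, taken across the 12 mm. Origin mid bottom edge. In the set gap the sinks shift first; it jams some 24 mm (20 to 28) below their tops; push 10 to 15 N.
- wedge_tip (a point): Middle of the wedge's bottom edge.
- wedge_block: Fixed wooden block 86 x 44 x 25 mm; the wedge stands in its slot (66 x 10.8 mm, 15 mm deep), long side along the block's x. Origin under its centre.
- circuit_board: Green circuit board with wires, 64 x 128 x 16 mm, a bystander at the front of the bench; leave it.
- flux_pen: White pen, 131 mm long, lying flat right of the blue parts box, a bystander; leave it.

How it is judged:
By the outcome, as a careful person would: the job done as asked, in the order asked, and still so for the second after the job is handed in, while the arm keeps its last pose, push and grip.
It also fails if it takes over 69 s, if anything falls off the work surface, if the arm or the gripper's body presses on something with over 40 N, if the wrist force passes 120 N, or if a joint passes its speed limit or range.

### The arm

A 6-joint arm with a two-finger parallel gripper is mounted at the origin on a cart in front of the work surface, level with it; the furniture and walls round the work are solid. World frame = base frame: x ahead of the robot, y to its left, z up, the work surface at z = 0. Lengths are in m, angles in rad, forces in N, time in s.
With the tool pointing down it reaches from about 0.3 to 0.95 m from the base axis. Payload 3.1 kg.
Tool frame: the origin (TCP) lies between the finger pads; the fingertips stand ctrl.tip_extent ahead of it and the grasp point (between the pads) lies 6 mm ahead of it (ctrl.tip_extent is the distance from the TCP to the fingertips, in m); z points along the fingers, y is the line along which they close (so a half turn about z gives the same grasp; the last joint's range is limited). The gripper opens to 85 mm and grips with 20 to 120 N. Pads are 22 mm wide; open, the fingers measure 114 mm over their backs; the gripper's body (76 mm by 85 mm) begins 54 mm behind the grasp point. The pads swing forward as they close: fully open they stand 13 mm farther back than shut.
Start: joints at [1.148, 0.308, 1.634, -0, 1.2, -0.07], TCP at [0.216, 0.587, 0.256] pointing down, gripper open.
Joint ranges: [-3.06, 3.06], [-0.79, 1.96], [0.05, 2.63], [-1.19, 4.34], [0.05, 2.64], [-2.94, 2.94]. Speed limits (rad/s): [2.79, 2.79, 3.14, 3.14, 3.14, 3.14].

### API

Orientations are given as [roll, pitch, yaw] about the fixed x, y, z axes, in that order (R = Rz(yaw) Ry(pitch) Rx(roll)).
In Python, from plant import ctrl, eyes, close_job gives the robot as it stands.
- The arm moves only by the tool jog_arm, never from a script. Its argument "increments" is a list of rows, each a list of 2 entries, a list of its own where there are three numbers: the shift along the tool's x, y, z in m, then the turn about the tool's z in rad. In form: [[[x, y, z], turn], ...]. A call has 1 to 20 rows; each row shifts and turns the commanded pose from where the row before left it, along the tool's axes as they then stand; what a row does not reach is not made up. A row lasts 1/8 s, in which the tool goes at most 62.5 mm and 10.7 degrees, less where a joint would pass 70% of its speed; a pose out of reach is approached as far as the arm can. A call is refused whole if a number of a shift passes 0.0625 or a number of a turn 0.188, either way. A call with a gripper value outside its range is refused whole. "jaw" is the opening, from 0 (shut) to 1 (fully open), set as the call begins (left out, the last holds). The fingers move at their own pace and stop on an object; "squeeze" is the grip in N (left out, the last holds). Time passes only in rows, so rows that do not move let the fingers close. It gives the time, the measured TCP pose, the force, the opening and the grip force at its end, in the units of the state.
- ctrl.read_state(): the state, without advancing time (a new reading comes with each control period).
- eyes.get_image(name): name is "scene" or "top" or "wrist"; returns the picture (420x560x3 uint8, blue, green, red); there is no depth.
- eyes.camera_params(name): a dict with "fx", "fy", "cx", "cy" (pixels), "k1" (the pictures are not rectified: a ray, as slopes to the right and down, at radius r is drawn at 1 + k1 r^2 times it, then the intrinsics apply), "R" (3x3) and "t" (3): a world point X has camera coordinates R X + t. Camera axes: x right, y down, z forward; pixel columns grow to the right and rows downward; lengths in m; the calibration is good to about 2 mm. A picture is of the moment at which its call begins: read the wrist's pose just before it. camera_params takes no time and is no camera call; for the wrist camera it gives the pose at the moment of the call.
- close_job(): hands the job in; it is judged then, once.
The state is a dict: "time_s": time; "q": joint angles; "joint_velocities": joint speeds; "joint_efforts": joint torques, N m; "ee_pos": TCP position; "ee_rot": TCP orientation; "ft_force": force on the tool from outside, world axes, zero at the start; "torque": the same for the moment, N m; "opening": finger opening in m; "gripper_force": force on a finger pad.
Only numpy, scipy, OpenCV 4.12 (cv2) and the standard library are available. Lean on these libraries where they do the work, as an engineer would, in place of code of your own. Each camera call takes 0.05 s, during which the arm holds its last target. There are 200 camera calls.

## Working session

There is one attempt and no reset: what is moved stays moved. The work goes in short steps, Python scripts to look and compute and a tool call to move; the robot and the scene stay as the last step left them, time stands still between calls to the robot, and variables do not carry over. Pictures are saved under pics/ and viewed, at most 12 in all, crops included, and the job is handed in when it is done.

Besides the shell and the picture viewer there is one more tool, called after "Emit:" as name(argument=value, ...) on one line, values as JSON. jog_arm: Moves the arm, as the interface text tells. Its arguments: {"type":"object","properties":{"increments":{"type":"array","items":{"type":"array"}},"jaw":{"type":"number"},"squeeze":{"type":"number"}},"required":["increments"]}

```bash
mkdir -p pics; cat > h.py <<'E'
import numpy as np, cv2
from plant import ctrl, eyes, close_job
def snap(n,f):
    p=eyes.camera_params(n); im=eyes.get_image(n); cv2.imwrite(f'pics/{f}.png',im); np.save(f'pics/{f}.npy',p,allow_pickle=True); return im
def ray(f,uv):
    p=np.load(f'pics/{f}.npy',allow_pickle=True).item()
    d=np.array([(uv[0]-p['cx'])/p['fx'],(uv[1]-p['cy'])/p['fy']]);s=d.copy()
    for _ in range(20): s=d/(1+p['k1']*(s@s))
    R=np.array(p['R']);return -R.T@np.array(p['t']),R.T@np.array([s[0],s[1],1])
def at(f,uv,z):
    o,d=ray(f,uv);return o+d*(z-o[2])/d[2]
def proj(f,X):
    p=np.load(f'pics/{f}.npy',allow_pickle=True).item()
    c=np.array(p['R'])@np.array(X)+np.array(p['t']);s=c[:2]/c[2];s=s*(1+p['k1']*(s@s))
    return np.array([p['fx']*s[0]+p['cx'],p['fy']*s[1]+p['cy']])
def crop(f,g,x0,y0,x1,y1,k):
    im=cv2.imread(f'pics/{f}.png')[y0:y1,x0:x1];cv2.imwrite(f'pics/{g}.png',cv2.resize(im,None,fx=k,fy=k,interpolation=cv2.INTER_CUBIC))
E
python3 - <<'E'
from h import *
a=snap('scene','s0');b=snap('top','t0')
cv2.imwrite('pics/both.png',cv2.resize(np.vstack([a,b]),(400,600)))
print(ctrl.read_state(),ctrl.tip_extent)
E
```

```text
{'time_s': 0.1, 'q': array([ 1.14831543e+00,  3.08913788e-01,  1.63504481e+00, -1.57578262e-05,
        1.19967322e+00, -6.97055960e-02]), 'joint_velocities': array([ 0.00075873, -0.00104328, -0.00288772,  0.0008497 ,  0.00061847,
        0.00160865]), 'joint_efforts': array([-5.10117006e-04, -4.16409087e+01, -2.77645236e+01, -1.62421597e-04,
        4.07440821e-03,  2.26370099e-05]), 'ee_pos': array([0.21569421, 0.58587941, 0.25517131]), 'ee_rot': array([-3.13955742e+00, -1.27388356e-04,  2.78882295e+00]), 'ft_force': array([-0.21422944, -0.35629453,  0.55777972]), 'torque': array([ 0.02110439, -0.03192765,  0.01662847]), 'gripper_force': 0.0, 'opening': 0.08519292145873307} 0.025
```

View pics/t0.png

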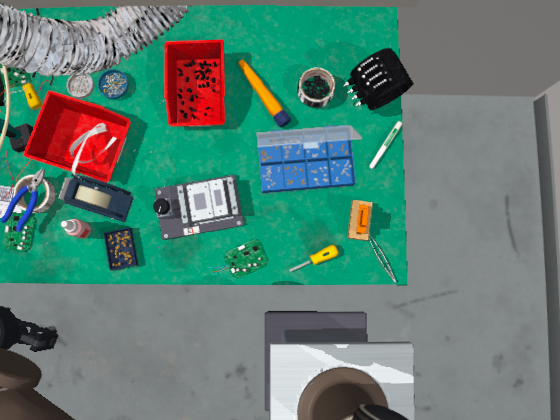

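The top view shows the jig at about (200,207), with the knob at (161,206) on its left. The wedge block is at (361,220).

```bash
python3 - <<'E'
from h import *
crop('t0','c1',148,165,258,247,7)
im=cv2.imread('pics/t0.png')[195:245,340:385]
im2=cv2.imread('pics/s0.png')
cv2.imwrite('pics/c2.png',np.hstack([cv2.resize(im2,(560,420)),cv2.resize(im,(240,420))[:, :]]) )
for uv in [(200,207),(161,206),(361,220)]: print(at('t0',uv,.04))
E
```

```text
[0.44988944 0.31292813 0.04      ]
[0.45181665 0.39902226 0.04      ]
[ 0.42227451 -0.04048951  0.04      ]
```

View pics/c1.png

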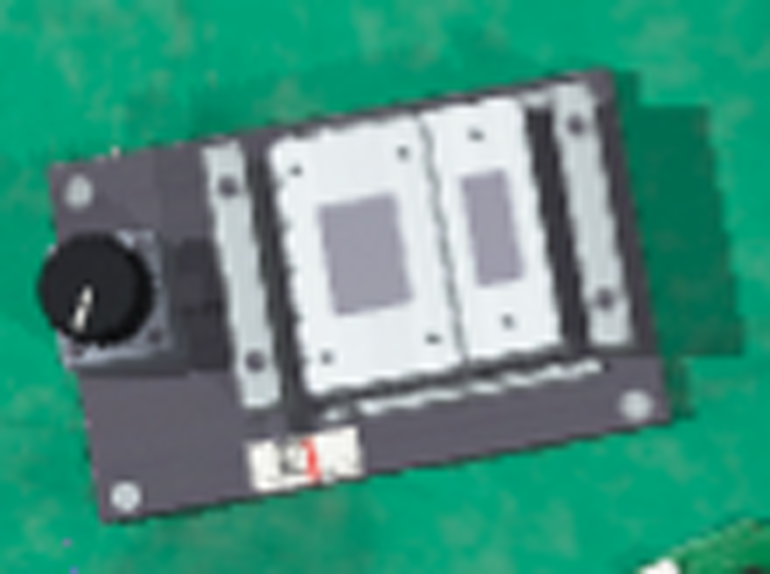

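View pics/c2.png

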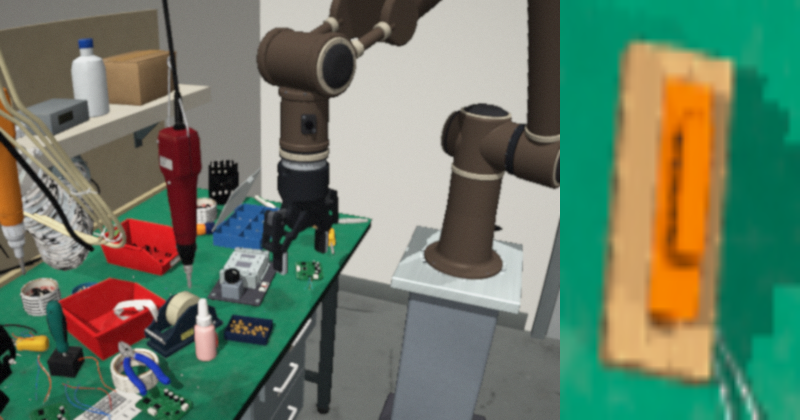

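The enlarged top view gives the bed corners at about (50,168), (608,70), (672,418) and (103,522) in crop pixels. The pointer is just left of the red mark, at about (312,460). The wide gap looks to be at the right, beside the narrow sink. I'll compute a coarse jig pose and go close with the wrist camera.

```bash
python3 - <<'E'
from h import *
g=lambda c,z: at('t0',(c[0]/7+148-.43,c[1]/7+165-.43),z)
C=[g(c,.01) for c in [(50,168),(608,70),(672,418),(103,522)]]
print(np.round(C,4)); d=(C[0]-C[1]+C[3]-C[2]); print('yaw',np.arctan2(-d[0],d[1]), np.linalg.norm(d)/2, 'ctr',np.mean(C,0))
print('knob',g((95,289),.07))
print('fixed',np.mean([g(c,.042) for c in [(552,92),(588,83),(590,345),(630,340)]],0))
w=lambda c,z: at('t0',(c[0]*45/240+340,c[1]*50/420+195),z)
B=[w(c,.025) for c in [(628-560,42),(735-560,62),(710-560,378),(602-560,362)]];print('block',np.round(B,4),np.mean(B,0))
p=np.load('pics/t0.npy',allow_pickle=True).item();print(p['fx'],-np.array(p['R']).T@p['t'])
q=eyes.camera_params('wrist');s=ctrl.read_state()
from scipy.spatial.transform import Rotation as Ro
R=Ro.from_euler('xyz',s['ee_rot']).as_matrix();o=-np.array(q['R']).T@q['t']
print('cam in tool',R.T@(o-s['ee_pos']),np.round(R.T@np.array(q['R']).T,3),q['fx']); print(R)
E
```

```text
[[0.4956 0.4212 0.01  ]
 [0.5284 0.2404 0.01  ]
 [0.415  0.2184 0.01  ]
 [0.3809 0.4004 0.01  ]]
yaw 0.18227574422930196 0.18441890211330297 ctr [0.45497764 0.32008217 0.01      ]
knob [0.44818219 0.39223343 0.07      ]
fixed [0.47600699 0.24319439 0.042     ]
block [[ 0.4687 -0.0256  0.025 ]
 [ 0.4635 -0.0706  0.025 ]
 [ 0.3793 -0.0583  0.025 ]
 [ 0.3835 -0.0132  0.025 ]] [ 0.42378092 -0.04191737  0.025     ]
507.5374486913083 [0.30660043 0.16008241 1.143806  ]
cam in tool [ 0.0699441   0.00073774 -0.11731727] [[-0.001 -0.96  -0.279]
 [ 1.    -0.001  0.001]
 [-0.001 -0.279  0.96 ]] 299.5352807977793
[[-9.38419380e-01  3.45497310e-01 -8.22713371e-04]
 [ 3.45498266e-01  9.38417533e-01 -1.86589093e-03]
 [ 1.27388356e-04 -2.03523425e-03 -9.99997921e-01]]
```

Emit:
jog_arm(increments=[[[-0.0357,-0.0127,0],0],[[-0.0357,-0.0127,0],0],[[-0.0357,-0.0127,0],0],[[-0.0357,-0.0127,0.005],0],[[-0.0357,-0.0127,0.015],0],[[-0.0357,-0.0127,0.015],0],[[-0.0357,-0.0127,0.015],0],[[-0.0357,-0.0127,0.015],0],[[0,0,0],0],[[0,0,0],0],[[0,0,0],0]], jaw=1)

```text
time_s: 1.48
ee_pos: [0.4483, 0.3934, 0.1918]
ee_rot: [3.141, 0.0, 2.79]
ft_force: [-0.1, 0.2, 0.7]
opening: 0.0851
gripper_force: 0.0
```

```bash
python3 - <<'E'
from h import *
snap('wrist','w1'); s=ctrl.read_state();print(s['ee_pos'],s['ee_rot'],s['q'],s['ft_force'])
X=np.array([.98344,.18128,0]);Y=np.array([-.18128,.98344,0]);O=np.array([.4667,.293,0])
for n,p in dict(knobtop=(0,.102,.07),ff=(0,-.0455,.042),fn=(-.042,-.0455,.042),c1=(-.065,-.064,.01)).items(): print(n,proj('w1',O+X*p[0]+Y*p[1]+[0,0,p[2]]))
crop('w1','w1c',0,0,560,420,1.42)
E
```

```text
[0.44831175 0.39345284 0.19187525] [3.14066410e+00 2.89477207e-04 2.79022169e+00] [ 6.47198763e-01  3.21030263e-01  1.75646902e+00  2.96895618e-04
  1.06315600e+00 -5.72370943e-01] [-0.23701142 -0.89873431  0.04432784]
knobtop [276.46516569 212.38003438]
ff [150.48614608 276.31201597]
fn [124.4606223  242.78147286]
c1 [112.50738788 222.37950248]
```

View pics/w1c.png

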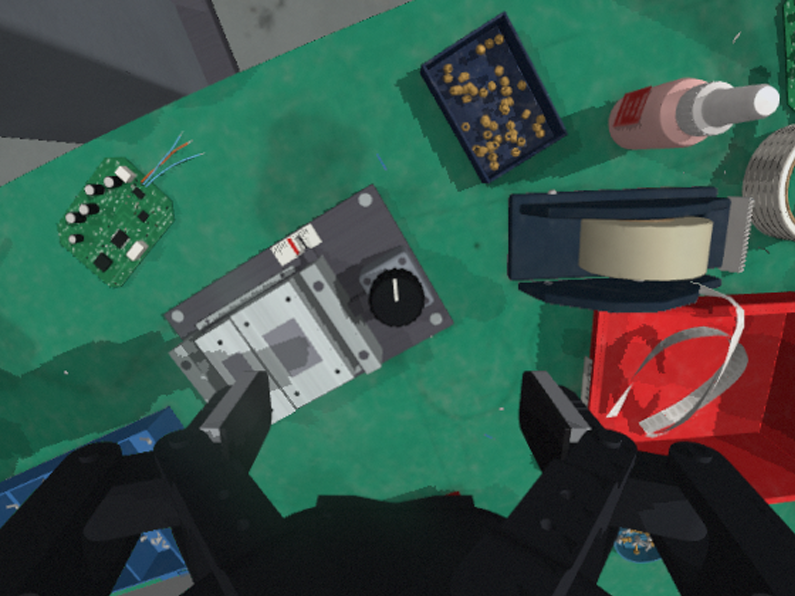

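The wrist view shows the knob top at crop (396,297), which is (279,209) in the original. The scale and red mark are near crop (295,245). The heat sinks, order and stops match the model pose.

```bash
python3 - <<'E'
from h import *
k=at('w1',(396/1.42-.2,297/1.42-.2),.07);print('knob',k)
g=lambda x,y,z: at('w1',(x/1.42-.15,y/1.42-.15),z)
C=[g(*c,.01) for c in [(453,322),(373,184),(163,315)]];print(np.round(C,4))
d=C[1]-C[2];print('yaw',np.arctan2(-d[0],d[1]),np.linalg.norm(d),np.linalg.norm(C[0]-C[1]))
d=C[0]-C[1];print('yawx',np.arctan2(d[1],d[0]))
from scipy.spatial.transform import Rotation as Ro
s=ctrl.read_state();R=Ro.from_euler('xyz',s['ee_rot']).as_matrix();print(R.T@(k-s['ee_pos']))
E
```

```text
knob [0.44606668 0.39605226 0.07      ]
[[0.4948 0.4237 0.01  ]
 [0.3815 0.4034 0.01  ]
 [0.4145 0.2209 0.01  ]]
yaw 0.1787698701686815 0.185417538827527 0.11506286384759387
yawx 0.1777385113338584
[0.00303787 0.00155471 0.12187588]
```

Emit:
jog_arm(increments=[[[0.002,0.001,0.024],0],[[0,0,0.024],0],[[0,0,0.024],0],[[0,0,0.024],0],[[0,0,0.022],0],[[0,0,0],0],[[0,0,0],0]], jaw=1)

```text
time_s: 2.4
ee_pos: [0.4476, 0.395, 0.0743]
ee_rot: [3.14, 0.001, 2.79]
ft_force: [-0.1, -0.7, 0.0]
opening: 0.0854
gripper_force: 0.0
```

Emit:
jog_arm(increments=[[[0,0,0],0],[[0,0,0],0],[[0,0,0],0],[[0,0,0],0],[[0,0,0],0],[[0,0,0],0],[[0,0,0],0],[[0,0,0],0]], jaw=0, squeeze=50)

```text
time_s: 3.4
ee_pos: [0.4478, 0.3947, 0.0742]
ee_rot: [3.14, 0.001, 2.789]
ft_force: [-1.5, -0.2, 5.7]
opening: 0.0309
gripper_force: 49.7
```

```bash
python3 - <<'E'
from h import *
snap('wrist','w2'); s=ctrl.read_state();print(s['ee_pos'],s['ft_force'],s['q'])
X=np.array([.984,.178,0]);Y=np.array([-.178,.984,0]);O=np.array([.4645,.295,0])
u=proj('w2',O-X*.05+Y*.05+[0,0,.012]);print(u);x,y=(u-[35,28]).astype(int);x=max(x,0);y=max(y,0)
crop('w2','w2c',x,y,x+90,y+56,8);print(x,y)
E
```

```text
[0.44785261 0.39468941 0.07422278] [-0.9395748   1.1028772   5.14046706] [ 6.49303613e-01  4.82155120e-01  1.80909628e+00  3.92662212e-04
  8.48865795e-01 -5.68773156e-01]
[164.97705147 211.16797214]
129 183
```

View pics/w2c.png

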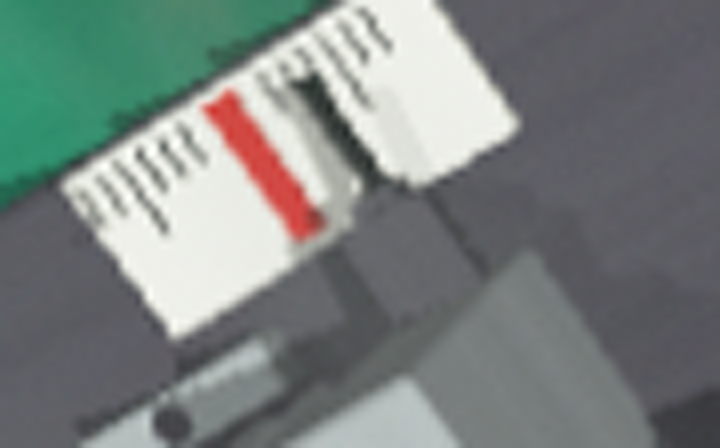

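The crop shows the red mark running from (222,102) to (305,228) and the black needle from (305,82) to (372,180), to its left (+y). The ticks are about 27 px apart.

```bash
python3 - <<'E'
from h import *
g=lambda x,y,z: at('w2',(129+x/8-.44,183+y/8-.44),z)
Y=np.array([-.178,.984,0]);X=np.array([.984,.178,0])
r=[g(222,102,.0115),g(305,228,.0115)]
t=[g(90,205,.0115),g(378,35,.0115),g(70,185,.0115),g(518,125,.0115)]
print('red',[(q@X*1e3,q@Y*1e3) for q in r],'t',[q@Y*1e3 for q in t])
for z in (.0115,.0135,.0155): print(z,[(q@X*1e3,q@Y*1e3) for q in (g(305,82,z),g(372,180,z))])
E
```

```text
red [(np.float64(448.5134986578666), np.float64(258.76222993983805)), (np.float64(460.10548598000514), np.float64(258.3401258722064))] t [np.float64(244.55257552493043), np.float64(272.46695571849557), np.float64(244.16999794415207), np.float64(277.7468539450902)]
0.0115 [(np.float64(450.5846821772875), np.float64(265.3591938667943)), (np.float64(459.6557228627606), np.float64(265.2667474862371))]
0.0135 [(np.float64(450.5878751452461), np.float64(266.24023425916835)), (np.float64(459.558127581891), np.float64(266.148815049487))]
0.0155 [(np.float64(450.59106811320464), np.float64(267.12127465154236)), (np.float64(459.4605323010213), np.float64(267.0308826127369))]
```

Emit:
jog_arm(increments=[[[0,0,0],0.1],[[0,0,0],0.1],[[0,0,0],0.1],[[0,0,0],0.1],[[0,0,0],0.1],[[0,0,0],0.1],[[0,0,0],0.1],[[0,0,0],0.1],[[0,0,0],0.1],[[0,0,0],0.1],[[0,0,0],0.1],[[0,0,0],0.1],[[0,0,0],0.1],[[0,0,0],0.1],[[0,0,0],0.1],[[0,0,0],0.1],[[0,0,0],0],[[0,0,0],0]])

```text
time_s: 5.7
ee_pos: [0.4477, 0.3946, 0.0742]
ee_rot: [3.141, -0.001, 1.189]
ft_force: [-1.3, 1.4, 5.3]
opening: 0.031
gripper_force: 49.8
```

```bash
python3 - <<'E'
from h import *
snap('wrist','w3'); s=ctrl.read_state();print(s['ee_pos'],s['ee_rot'],s['ft_force'],s['torque'],s['q'])
X=np.array([.984,.178,0]);Y=np.array([-.178,.984,0])
# red centroid
u=proj('w3',X*.454+Y*.2587+[0,0,.0115]);print(u)
im=cv2.imread('pics/w3.png');x,y=(u-30).astype(int);x=max(x,0);y=max(y,0)
crop('w3','w3c',x,y,x+80,y+60,8);print(x,y)
E
```

```text
[0.44773943 0.39461151 0.07421444] [ 3.14110233e+00 -1.06082401e-03  1.18904507e+00] [-0.91663492  0.74530487  6.78654298] [0.0465644  0.17083118 0.04956234] [6.49397946e-01 4.82104174e-01 1.80919995e+00 1.65766926e-04
 8.49126516e-01 1.03104003e+00]
[246.53432247 335.06144039]
216 305
```

View pics/w3c.png

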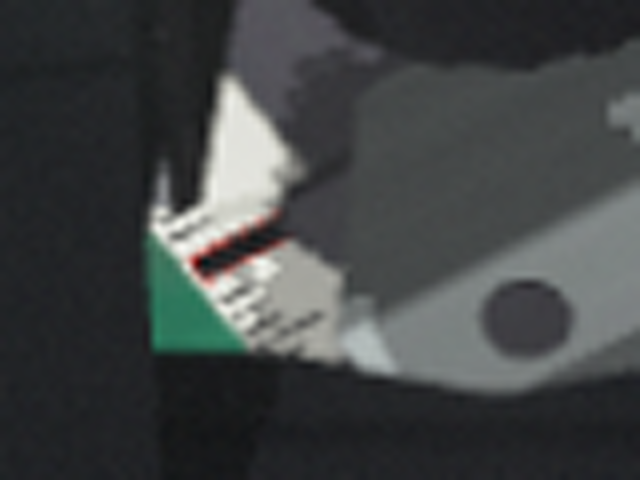

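The needle now appears centred over the red mark, at about (240,250) in the crop, but the view is oblique. I'll release the knob and look from directly above the scale.

Emit:
jog_arm(increments=[[[0,0,0],0],[[0,0,0],0],[[0,0,0],0],[[0,0,0],0],[[0,0,0],0],[[0,0,-0.02],0],[[0,0,-0.02],0],[[-0.0232,0.0146,0],0],[[-0.0232,0.0146,0],0],[[-0.0232,0.0146,0],0],[[-0.0232,0.0146,0],0],[[0,0,0],0],[[0,0,0],0],[[0,0,0],0]], jaw=1)

```text
time_s: 7.5
ee_pos: [0.4672, 0.2873, 0.1139]
ee_rot: [3.141, -0.001, 1.19]
ft_force: [0.5, 0.7, -0.3]
opening: 0.0855
gripper_force: 0.0
```

```bash
python3 - <<'E'
from h import *
snap('wrist','w4'); s=ctrl.read_state();print(s['ee_pos'],s['ee_rot'],s['ft_force'])
X=np.array([.984,.178,0]);Y=np.array([-.178,.984,0])
print('cam',ray('w4',(0,0))[0]@Y)
u=proj('w4',X*.454+Y*.2587+[0,0,.0115]);print(u)
x,y=(u-30).astype(int);x=max(x,0);y=max(y,0);print(x,y)
a=cv2.imread('pics/w4.png');b=a[y:y+50,x:x+60]
a=cv2.resize(a,(400,300));b=cv2.resize(b,(360,300),interpolation=cv2.INTER_CUBIC)
cv2.imwrite('pics/w4c.png',np.hstack([b,a]))
E
```

```text
[0.46703528 0.28718056 0.11368423] [ 3.14118240e+00 -7.47002272e-04  1.18982789e+00] [ 1.19319162 -1.16755694 -0.36370176]
cam 0.25964441579720116
[171.5787121  197.23498529]
141 167
```

View pics/w4c.png

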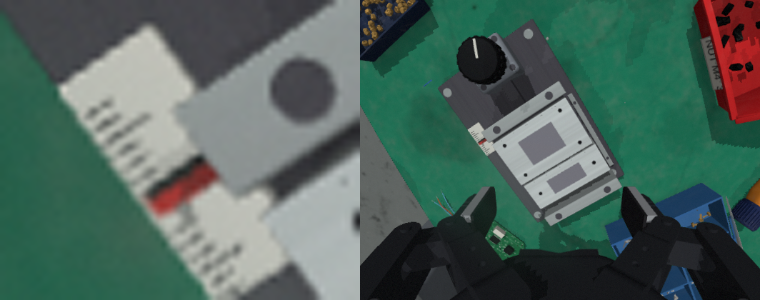

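The view from above shows the needle on the red mark's left (+y) edge. It needs a small extra turn, so I'll quantify it by a rectified profile.

```bash
cat >> h.py <<'E'
def prof(f,y0=.250,y1=.268,xs=(.4485,.450,.4515,.453)):
    X=np.array([.984,.178,0]);Y=np.array([-.178,.984,0]);im=cv2.imread(f'pics/{f}.png').astype(np.float32)
    ys=np.arange(y0,y1,.0005)
    P=np.array([[proj(f,X*x+Y*y+[0,0,.0115]) for y in ys] for x in xs],np.float32)
    v=cv2.remap(im,P[...,0],P[...,1],cv2.INTER_LINEAR).mean(0)
    for y,c in zip(ys,v): print(f'{y*1e3:.1f} {c.astype(int)}')
E
python3 -c "
from h import *
prof('w4')"
```

```text
250.0 [156 163 160]
250.5 [153 160 157]
251.0 [163 171 168]
251.5 [168 176 172]
252.0 [157 164 160]
252.5 [153 160 156]
253.0 [164 171 168]
253.5 [168 175 172]
254.0 [159 166 163]
254.5 [152 159 156]
255.0 [154 161 157]
255.5 [161 168 165]
256.0 [159 166 165]
256.5 [140 147 160]
257.0 [112 118 156]
257.5 [ 80  85 152]
258.0 [ 65  70 151]
258.5 [ 63  67 152]
259.0 [ 61  65 137]
259.5 [ 62  66 110]
260.0 [65 69 83]
260.5 [76 80 77]
261.0 [122 128 124]
261.5 [156 163 160]
262.0 [150 158 154]
262.5 [144 150 147]
263.0 [160 168 164]
263.5 [168 177 173]
264.0 [156 164 160]
264.5 [151 158 155]
265.0 [165 173 170]
265.5 [169 177 174]
266.0 [155 162 159]
266.5 [151 159 155]
267.0 [163 172 168]
267.5 [164 172 168]
268.0 [146 153 149]
```

Emit:
jog_arm(increments=[[[0.0232,-0.0146,0],0],[[0.0232,-0.0146,0],0],[[0.0232,-0.0146,0],0],[[0.0232,-0.0146,0],0],[[0,0,0],0],[[0,0,0.02],0],[[0,0,0.02],0],[[0,0,0],0],[[0,0,0],0]], jaw=1)

```text
time_s: 8.68
ee_pos: [0.4473, 0.3935, 0.0726]
ee_rot: [-3.141, 0.001, 1.188]
ft_force: [1.0, 0.1, 0.0]
opening: 0.0853
gripper_force: 0.0
```

Emit:
jog_arm(increments=[[[0,0,0],0],[[0,0,0],0],[[0,0,0],0],[[0,0,0],0],[[0,0,0],0],[[0,0,0],0],[[0,0,0],0],[[0,0,0],0],[[0,0,0],0.08],[[0,0,0],0.08],[[0,0,0],0.08],[[0,0,0],0.08],[[0,0,0],0.05],[[0,0,0],0],[[0,0,0],0]], jaw=0, squeeze=50)

```text
time_s: 10.55
ee_pos: [0.4475, 0.3944, 0.0741]
ee_rot: [-3.142, -0.001, 0.819]
ft_force: [-2.3, -0.4, 5.6]
opening: 0.0309
gripper_force: 49.8
```

Emit:
jog_arm(increments=[[[0,0,0],0],[[0,0,0],0],[[0,0,0],0],[[0,0,0],0],[[0,0,0],0],[[0,0,-0.02],0],[[0,0,-0.02],0],[[0,0,0],-0.185],[[0,0,0],-0.185],[[-0.0232,0.0146,0],0],[[-0.0232,0.0146,0],0],[[-0.0232,0.0146,0],0],[[-0.0232,0.0146,0],0],[[0,0,0],0],[[0,0,0],0],[[0,0,0],0]], jaw=1)

```text
time_s: 12.55
ee_pos: [0.4672, 0.2873, 0.1139]
ee_rot: [3.141, -0.001, 1.19]
ft_force: [-0.3, -0.1, -0.5]
opening: 0.0854
gripper_force: 0.0
```

```bash
python3 - <<'E'
from h import *
snap('wrist','w5'); s=ctrl.read_state();print(s['ee_pos'],s['ee_rot'],s['ft_force'])
X=np.array([.984,.178,0]);Y=np.array([-.178,.984,0])
print('cam',ray('w5',(0,0))[0]@Y)
prof('w5',.255,.263)
a=cv2.imread('pics/w5.png')
# rectified top-plane view of the jig, z=.042, 3 px/mm
xs=np.arange(.395,.575,.0005);ys=np.arange(.345,.20,-.0005)
E
```

```text
[0.46705649 0.28718191 0.11369204] [ 3.14112976e+00 -7.64216948e-04  1.18981998e+00] [-0.15554303  0.5676005   0.36462431]
cam 0.2596428166314972
255.0 [146 152 148]
255.5 [150 157 154]
256.0 [150 157 156]
256.5 [135 142 152]
257.0 [109 114 150]
257.5 [ 78  83 142]
258.0 [ 63  68 113]
258.5 [60 64 85]
259.0 [63 67 83]
259.5 [ 78  83 112]
260.0 [126 133 152]
260.5 [164 173 177]
261.0 [174 183 182]
261.5 [174 183 179]
262.0 [157 165 161]
262.5 [147 154 150]
263.0 [162 171 167]
```

The needle is centred within about 0.3 mm of the mark. Next I'll rectify the clamping space at z = 42 mm to measure the gaps.

```bash
python3 - <<'E'
from h import *
X=np.array([.984,.178,0]);Y=np.array([-.178,.984,0]);im=cv2.imread('pics/w5.png')
# O in (x,y) jig-projected coords
O=np.array([.4645,.295,0]);print(O@X,O@Y)
xs=np.linspace(.045,-.055,500);ys=np.linspace(.07,-.07,700)  # 5px/mm
P=np.array([[proj('w5',O+X*x+Y*y+[0,0,.042]) for y in ys] for x in xs],np.float32)
cv2.imwrite('pics/r5.png',cv2.remap(im,P[...,0],P[...,1],cv2.INTER_CUBIC))
E
```

```text
0.509578 0.20759899999999998
```

View pics/r5.png

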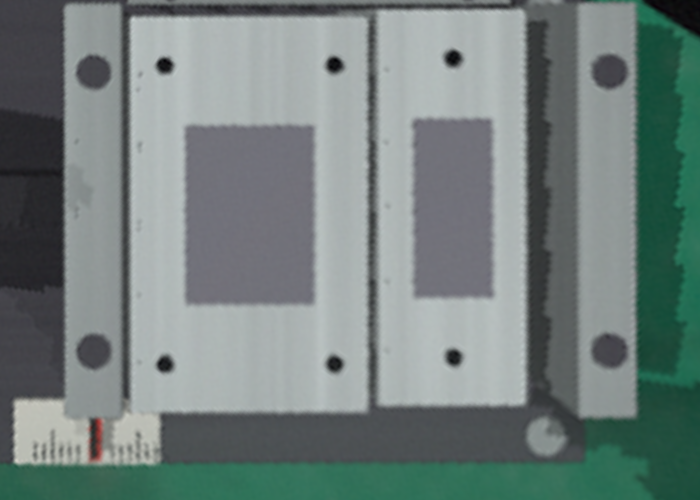

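The rectified view is at 5 px/mm. The sliding face is at column 122, and the wide sink spans 130–368. The narrow sink spans 376–527 and the fixed face is at 577. The face distance is 91 mm, and the 10 mm gap is at the right (fixed stop). Next is the wedge.

Emit:
jog_arm(increments=[[[0,0,-0.03],0.167],[[0,0,-0.03],0.167],[[0,0,-0.03],0.167],[[0,0,0],0.167],[[0,0,0],0.167],[[0,0,0],0.167],[[0,0,0],0.167],[[0,0,0],0.167],[[0,0,0],0]], jaw=1)

```text
time_s: 13.72
ee_pos: [0.4667, 0.2868, 0.2032]
ee_rot: [3.142, 0.0, -0.144]
ft_force: [0.6, -0.5, 0.0]
opening: 0.0854
gripper_force: 0.0
```

Emit:
jog_arm(increments=[[[0,0.0415,0],0],[[0,0.0415,0],0],[[0,0.0415,0],0],[[0.001,0.0415,0],0],[[0.001,0.0415,0],0],[[0.001,0.0415,0],0],[[0.001,0.0415,0],0],[[0.001,0.0415,0],0],[[0,0,0],0],[[0,0,0],0],[[0,0,0],0]])

```text
time_s: 15.1
ee_pos: [0.4233, -0.0419, 0.2032]
ee_rot: [-3.141, 0.0, -0.145]
ft_force: [0.4, 0.3, -0.8]
opening: 0.0853
gripper_force: 0.0
```

```bash
python3 - <<'E'
from h import *
snap('wrist','w6'); s=ctrl.read_state();print(s['ee_pos'],s['ee_rot'],s['q'])
im=cv2.imread('pics/w6.png')
# rectified at wedge flange top height z=.051, and z=.081 bar top; axes X=world x, Y=world y
c=np.array([.4238,-.0419])
out=[]
for z in (.025,.081):
    xs=np.linspace(.05,-.05,400);ys=np.linspace(.045,-.045,360)
    P=np.array([[proj('w6',[c[0]+x,c[1]+y,z]) for y in ys] for x in xs],np.float32)
    out.append(cv2.remap(im,P[...,0],P[...,1],cv2.INTER_CUBIC))
cv2.imwrite('pics/r6.png',np.hstack(out))
# orange mask bar-top fit
hsv=cv2.cvtColor(out[1],cv2.COLOR_BGR2HSV);print(cv2.mean(out[1]))
E
```

```text
[ 0.42329999 -0.04189691  0.20323106] [-3.14133989e+00  1.50137855e-04 -1.44833019e-01] [-2.01267431e-01 -2.19682135e-02  2.12945932e+00  2.83765486e-04
  1.03426572e+00  1.51421687e+00]
(75.09697222222222, 104.73393750000001, 71.31413194444445, 0.0)
```

View pics/r6.png

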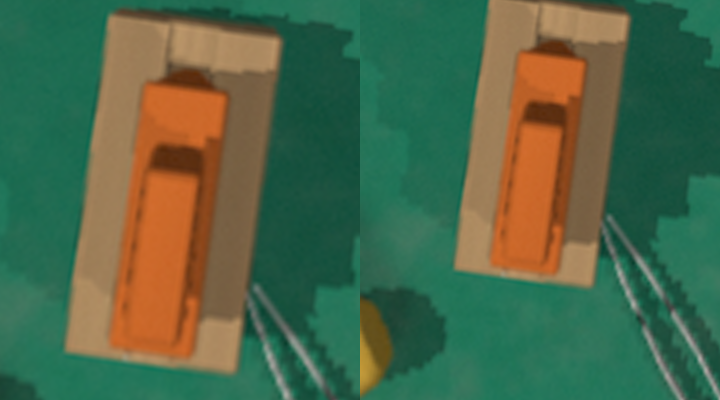

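The block corners, rectified at 4 px/mm, are (108,12), (281,37), (236,373) and (66,352). The wedge's bar top is centred at panel (172,193). So the wedge is at about (0.4254, -0.0401), yaw -0.131.

Emit:
jog_arm(increments=[[[0.0018,-0.0021,0.02],-0.014],[[0,0,0.025],0],[[0,0,0.025],0],[[0,0,0.025],0],[[0,0,0.02],0],[[0,0,0.01],0],[[0,0,0],0],[[0,0,0],0]], jaw=0.5)

```text
time_s: 16.15
ee_pos: [0.4261, -0.041, 0.079]
ee_rot: [3.142, -0.002, -0.133]
ft_force: [-0.0, 0.9, -0.9]
opening: 0.0427
gripper_force: 0.0
```

Emit:
jog_arm(increments=[[[0,0,0],0],[[0,0,0],0],[[0,0,0],0],[[0,0,0],0],[[0,0,0],0],[[0,0,0],0],[[0,0,0],0]], jaw=0, squeeze=60)

```text
time_s: 17.02
ee_pos: [0.426, -0.0413, 0.079]
ee_rot: [3.142, -0.001, -0.133]
ft_force: [-1.3, -0.4, 5.3]
opening: 0.0109
gripper_force: 59.2
```

Emit:
jog_arm(increments=[[[0,0,-0.006],0],[[0,0,-0.01],0],[[0,0,-0.02],0],[[0,0,-0.025],0],[[0,0,-0.025],0],[[0,0,-0.025],0],[[0,0,0],-0.156],[[0,0,0],-0.156],[[0,-0.0356,0],0],[[0,-0.0356,0],0],[[0,-0.0356,0],0],[[0,-0.0356,0],0],[[0.0252,-0.0356,0],0],[[0.0252,-0.0356,0],0],[[0.0252,-0.0356,0],0],[[0.0252,-0.0354,0],0],[[0,0,0],0],[[0,0,0],0]])

```text
time_s: 19.27
ee_pos: [0.4731, 0.2564, 0.189]
ee_rot: [3.141, 0.002, 0.179]
ft_force: [-0.3, -0.4, -1.0]
opening: 0.0108
gripper_force: 58.7
```

Emit:
jog_arm(increments=[[[0,0,0.02],0],[[0,0,0.02],0],[[0,0,0.02],0],[[0,0,0],0],[[0,0,0],0],[[0,0,0],0]])

```text
time_s: 20.02
ee_pos: [0.4747, 0.2569, 0.1305]
ee_rot: [-3.141, -0.002, 0.178]
ft_force: [0.2, 0.2, -0.7]
opening: 0.0109
gripper_force: 58.7
```

```bash
python3 - <<'E'
from h import *
snap('wrist','w7'); s=ctrl.read_state();print(s['ee_pos'],s['ee_rot'],s['ft_force'],s['opening'])
crop('w7','w7c',60,60,460,360,2)
O=np.array([.4645,.295,0]);X=np.array([.984,.178,0]);Y=np.array([-.178,.984,0])
for x,y,z in [(.045,-.0455,.042),(-.039,-.0455,.042),(.045,-.0354,.042),(.045,-.0575,.042),(.033,-.0395,.062),(-.027,-.0395,.062)]: print((x,y,z),(proj('w7',O+X*x+Y*y+[0,0,z])-60)*2)
E
```

```text
[0.47458572 0.25702028 0.13042345] [-3.14113711e+00 -1.98372293e-03  1.78541973e-01] [ 0.04261595 -0.36775353 -0.40831271] 0.011120998963717741
(0.045, -0.0455, 0.042) [454.71617436 222.65641296]
(-0.039, -0.0455, 0.042) [453.00209098 441.15400251]
(0.045, -0.0354, 0.042) [425.41676243 222.68203303]
(0.045, -0.0575, 0.042) [489.50631909 222.65891314]
(0.033, -0.0395, 0.062) [437.4375916  269.42429548]
(-0.027, -0.0395, 0.062) [437.48704773 438.74616413]
```

View pics/w7c.png

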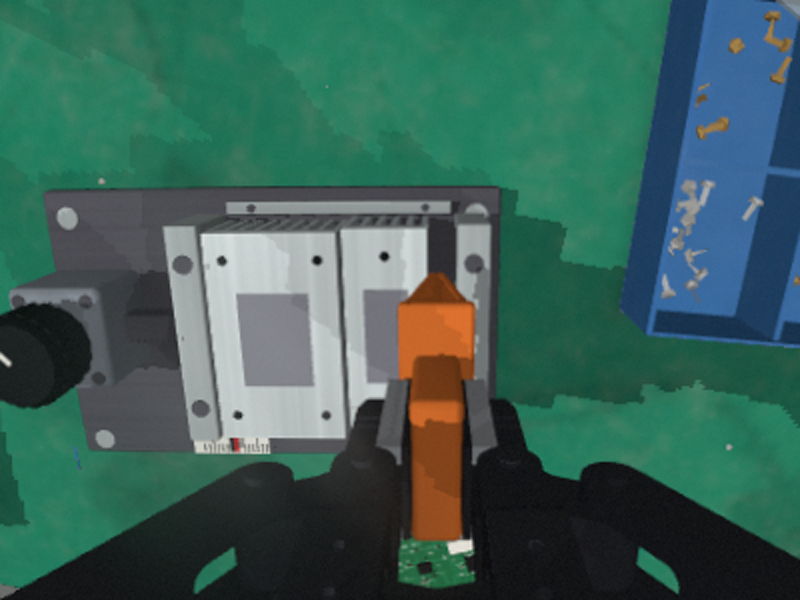

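The gap runs from columns 428 to 456 at the far end, and the wedge tip is centred at about 438. I'll shift 0.6 mm right for entry, go 7 mm in, then re-centre while descending.

Emit:
jog_arm(increments=[[[0,0.0006,0.005],0],[[0,0,0.006],0],[[0,0,0.004],0],[[0,0,0],0],[[0,0,0.003],0],[[0,0,0.003],0],[[0,0,0.003],0],[[0,0,0.002],0],[[0,0,0],0],[[0,0,0],0]])

```text
time_s: 21.32
ee_pos: [0.474, 0.2563, 0.1033]
ee_rot: [3.142, -0.0, 0.179]
ft_force: [-0.0, -0.0, -0.1]
opening: 0.0109
gripper_force: 58.7
```

Emit:
jog_arm(increments=[[[0,-0.0003,0.002],0],[[0,-0.0003,0.002],0],[[0,-0.0003,0.002],0],[[0,-0.0003,0.002],0],[[0,0,0.001],0],[[0,0,0],0],[[0,0,0],0]])

```text
time_s: 22.2
ee_pos: [0.4736, 0.2575, 0.0942]
ee_rot: [-3.142, 0.0, 0.179]
ft_force: [0.8, -0.8, -0.5]
opening: 0.0108
gripper_force: 58.8
```

Emit:
jog_arm(increments=[[[0,0,0.001],0],[[0,0,0.001],0],[[0,0,0.001],0],[[0,0,0.001],0],[[0,0,0],0],[[0,0,0],0]])

```text
time_s: 22.95
ee_pos: [0.4739, 0.2572, 0.0902]
ee_rot: [3.141, -0.0, 0.179]
ft_force: [1.2, -3.6, -0.4]
opening: 0.0108
gripper_force: 58.8
```

Emit:
jog_arm(increments=[[[0,0,0.0005],0],[[0,0,0.0005],0],[[0,0,0.0005],0],[[0,0,0],0],[[0,0,0],0]])

```text
time_s: 23.58
ee_pos: [0.4739, 0.2571, 0.0888]
ee_rot: [3.141, -0.0, 0.179]
ft_force: [1.7, -5.2, 1.5]
opening: 0.0109
gripper_force: 59.1
```

Emit:
jog_arm(increments=[[[0,0.0004,0],0],[[0,0,0.0005],0],[[0,0,0.0005],0],[[0,0,0],0],[[0,0,0],0]])

```text
time_s: 24.2
ee_pos: [0.4739, 0.2569, 0.0877]
ee_rot: [3.141, 0.0, 0.179]
ft_force: [0.2, -5.3, 1.5]
opening: 0.0109
gripper_force: 59.1
```

Emit:
jog_arm(increments=[[[0,0,0.0005],0],[[0,0,0.0005],0],[[0,0,0],0],[[0,0,0],0]])

```text
time_s: 24.7
ee_pos: [0.4739, 0.2567, 0.0867]
ee_rot: [3.141, 0.0, 0.179]
ft_force: [0.2, -5.1, 1.6]
opening: 0.0111
gripper_force: 59.1
```

Emit:
jog_arm(increments=[[[0,0,0.0005],0],[[0,0,0.0005],0],[[0,0,0],0],[[0,0,0],0]])

```text
time_s: 25.2
ee_pos: [0.4739, 0.2566, 0.0858]
ee_rot: [3.141, 0.0, 0.179]
ft_force: [0.7, -5.1, 2.0]
opening: 0.011
gripper_force: 59.2
```

Emit:
jog_arm(increments=[[[0,0,0.0005],0],[[0,0,0.0005],0],[[0,0,0],0],[[0,0,0],0]])

```text
time_s: 25.7
ee_pos: [0.474, 0.2566, 0.0855]
ee_rot: [3.14, 0.0, 0.179]
ft_force: [0.1, -5.8, 6.6]
opening: 0.011
gripper_force: 59.8
```

Contact is building up; I'll continue to about 12 N.

Emit:
jog_arm(increments=[[[0,0,0.0005],0],[[0,0,0],0],[[0,0,0],0],[[0,0,0],0]])

```text
time_s: 26.2
ee_pos: [0.4741, 0.2566, 0.0853]
ee_rot: [3.14, 0.0, 0.18]
ft_force: [-1.1, -6.7, 7.8]
opening: 0.011
gripper_force: 60.1
```

Emit:
jog_arm(increments=[[[0,0,0.0003],0],[[0,0,0],0],[[0,0,0],0],[[0,0,0],0]])

```text
time_s: 26.7
ee_pos: [0.4741, 0.2566, 0.0853]
ee_rot: [3.14, 0.0, 0.179]
ft_force: [-1.2, -7.1, 10.3]
opening: 0.0108
gripper_force: 60.3
```

Emit:
jog_arm(increments=[[[0,0.0004,0],0],[[0,0.0003,0.0003],0],[[0,0,0.0002],0],[[0,0,0],0],[[0,0,0],0]])

```text
time_s: 27.32
ee_pos: [0.4742, 0.2565, 0.0852]
ee_rot: [3.141, 0.0, 0.179]
ft_force: [-2.9, -6.5, 11.0]
opening: 0.011
gripper_force: 60.6
```

```bash
python3 - <<'E'
from h import *
snap('wrist','w8'); s=ctrl.read_state();print(s['ee_pos'],s['ft_force'])
prof('w8',.255,.263)
crop('w8','w8c',60,60,460,360,2)
E
```

```text
[0.47414079 0.25653229 0.08514828] [-2.69227576 -5.9601377  11.51754889]
255.0 [49 48 45]
255.5 [49 48 46]
256.0 [49 48 46]
256.5 [49 48 45]
257.0 [49 48 45]
257.5 [49 48 45]
258.0 [49 48 45]
258.5 [49 48 45]
259.0 [49 48 45]
259.5 [49 48 45]
260.0 [49 48 45]
260.5 [49 48 45]
261.0 [49 48 46]
261.5 [49 49 46]
262.0 [51 50 47]
262.5 [53 53 49]
263.0 [54 53 50]
```

View pics/w8c.png

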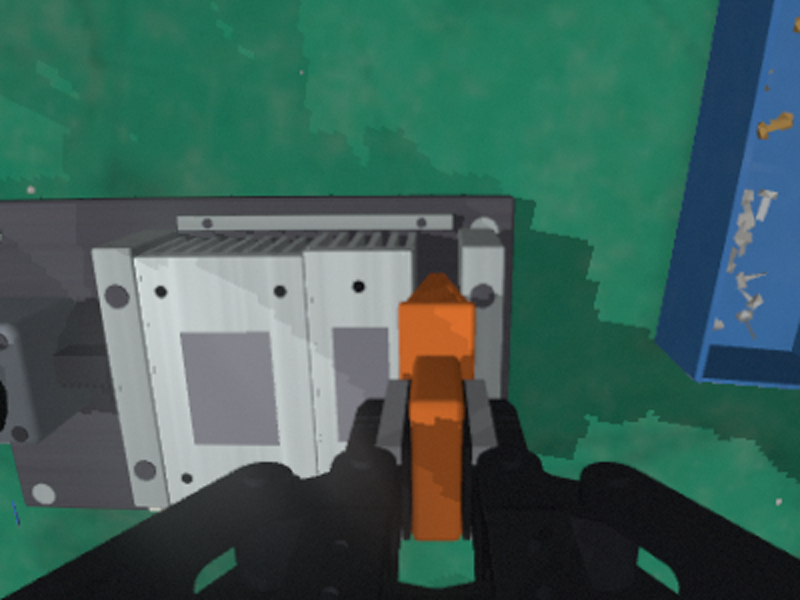

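The sinks are pressed together with the joint closed, and the wedge is seated beside the fixed stop. The sliding stop's top edge runs from (95,250) to (133,248) and the fixed stop's from (460,234) to (503,234). I'll check that the stop distance is unchanged.

```bash
python3 - <<'E'
from h import *
Y=np.array([-.178,.984,0]);X=np.array([.984,.178,0]);O=np.array([.4645,.295,0])
im=cv2.imread('pics/w8.png');g=cv2.cvtColor(im,cv2.COLOR_BGR2GRAY).astype(np.float32)
for x in (.0415,.040,.037,.030):   # jig-x lines, z=.042 : positions of strongest edges
    ys=np.arange(.064,-.064,-.0002)
    P=np.array([[proj('w8',O+X*x+Y*y+[0,0,.042]) for y in ys]],np.float32)
    v=cv2.GaussianBlur(cv2.remap(g,P[...,0],P[...,1],cv2.INTER_LINEAR),(9,1),0)[0]
    d=np.gradient(v);i=[k for k in range(2,len(d)-2) if abs(d[k])>1.8 and abs(d[k])==max(abs(d[max(k-6,0):k+7]))]
    print(x,[(round(ys[k]*1e3,1),round(float(d[k]),1)) for k in i])
for f in ('w5','w8'):
    pass
E
```

```text
0.0415 [(np.float64(56.8), 16.6), (np.float64(44.8), 15.6), (np.float64(35.0), 2.7), (np.float64(26.6), -2.4), (np.float64(-3.2), 6.8), (np.float64(-32.4), -15.5), (np.float64(-46.2), 12.2), (np.float64(-57.8), -15.3), (np.float64(-60.4), 2.4)]
0.04 [(np.float64(56.6), 15.3), (np.float64(44.8), 18.1), (np.float64(41.6), -2.5), (np.float64(35.2), 3.1), (np.float64(27.4), -2.7), (np.float64(-3.4), 7.2), (np.float64(-32.4), -15.7), (np.float64(-46.2), 11.9), (np.float64(-57.8), -15.5), (np.float64(-60.4), 2.2)]
0.037 [(np.float64(56.6), 15.7), (np.float64(44.8), 19.6), (np.float64(22.0), -1.8), (np.float64(-3.2), 8.2), (np.float64(-32.6), -15.3), (np.float64(-41.8), -2.2), (np.float64(-46.2), 11.5), (np.float64(-57.8), -14.5), (np.float64(-60.2), 3.3)]
0.03 [(np.float64(60.8), -3.0), (np.float64(56.6), 17.0), (np.float64(54.8), -13.8), (np.float64(47.8), 12.6), (np.float64(44.6), 14.4), (np.float64(39.0), -6.1), (np.float64(37.6), 6.0), (np.float64(10.8), -2.9), (np.float64(5.2), -5.0), (np.float64(3.4), 3.8), (np.float64(-3.2), 6.1), (np.float64(-5.0), 4.9), (np.float64(-31.4), -14.4), (np.float64(-44.8), 3.1), (np.float64(-48.8), -8.0), (np.float64(-50.8), 2.3), (np.float64(-55.4), 9.2), (np.float64(-57.8), -8.1), (np.float64(-60.4), 2.6)]
```

Emit:
jog_arm(increments=[[[0,0.0003,0.0003],0],[[0,0,0],0],[[0,0,0],0],[[0,0,0],0],[[0,0,0],0],[[0,0,0],0]])

```text
time_s: 28.12
ee_pos: [0.4742, 0.2565, 0.0851]
ee_rot: [-3.141, 0.0, 0.179]
ft_force: [-2.4, -4.8, 12.8]
opening: 0.0109
gripper_force: 60.9
```

The wedge is jammed at 12.8 N, the stop spacing is unchanged, and the wedge is still gripped and pushed down. I'm handing in.

```bash
python3 -c "
from plant import close_job
print(close_job())"
```

```text
the job is handed in; nothing more can be done
None
```

I set the pointer to within about 0.3 mm of the red mark, released the knob, and jammed the wedge in the right end gap (fixed-stop side); I handed in at 28 s, still gripping it and pushing about 13 N, with both heat sinks tight and the stops still 91 mm apart (the pointer itself was out of view in the last picture).

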